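# Put the lids back on the washed storage canisters

## Robot

A 7-joint arm with a two-finger parallel gripper is mounted at the origin on a cart in front of the work surface, level with it; the furniture and walls round the work are solid. World frame = base frame: x ahead of the robot, y to its left, z up, the work surface at z = 0. Lengths are in m, angles in rad, forces in N, time in s.
With the tool pointing down it reaches from about 0.425 to 0.925 m from the base axis. Payload 6.8 kg.
Tool frame: the origin (TCP) lies on the centre line of the jaws, within the pads' length; the fingertips stand 8 mm ahead of it and the grasp point (between the pads) lies 11 mm behind it (bot.tips_ahead is the distance from the TCP to the fingertips, in m); z points along the fingers, y is the line along which they close (so a half turn about z gives the same grasp; the last joint's range is limited). The gripper opens to 85 mm and grips with 20 to 120 N. Pads are 22 mm wide; open, the fingers measure 114 mm over their backs; the gripper's body (76 mm by 85 mm) begins 54 mm behind the grasp point. The pads swing forward as they close: fully open they stand 13 mm farther back than shut.
Start: joints at [1.21, 0.477, 0.022, 1.555, -0.011, 1.109, -0.083], TCP at [0.169, -0.654, 0.239] pointing down, gripper open.
Joint ranges: [-2.96, 2.96], [-0.34, 2.1], [-1.41, 1.46], [0.24, 2.44], [-1.37, 4.51], [0.17, 1.92], [-2.96, 2.96]. Speed limits (rad/s): [2.39, 2.39, 3.14, 3.14, 3.14, 3.14, 3.14].

## Interface

Orientations are given as a unit quaternion [w, x, y, z].
In Python, from station import bot gives the robot as it stands.
- The arm moves only by the tool send_rows, never from a script. Its argument "deltas" is text: rows parted by semicolons, each of 4 numbers parted by spaces: the shift along the tool's x, y, z in m, then the turn about the tool's z in degrees. In form: x y z spin; .... A call has 1 to 5 rows; each row is the pose to reach, as a shift and turn from the pose commanded when the call began, along the tool's axes at that moment; what a row does not reach only later rows make up. A row lasts 1/10 s, in which the tool goes at most 50 mm and 8.59 degrees, less where a joint would pass 70% of its speed; a pose out of reach is approached as far as the arm can. A call with a gripper value outside its range is refused whole. "claw" is the opening, from 0 (shut) to 1 (fully open), set as the call begins (left out, the last holds). The fingers move at their own pace and stop on an object; "force" is the grip in N (left out, the last holds). Time passes only in rows, so rows that repeat a pose let the fingers close. It gives the time, the measured TCP pose, the force, the opening and the grip force at its end, in the units of the state.
- bot.get_obs(): the state, without advancing time (a new reading comes with each control period).
- bot.read_camera(name): name is "scene" or "top"; returns a dict with "img" (420x560x3 uint8, red, green, blue), "depth" (420x560 float32, m along the optical axis (not along the pixel's ray), 0 where there is no reading), "fx", "fy", "cx", "cy" (pixels), "camera_from_world" (4x4, takes a point from world to camera coordinates). Camera axes: x right, y up, looking along -z (the intrinsics and any distortion apply to the point x, -y, -z); pixel columns grow to the right and rows downward; lengths in m; the calibration is good to about 2 mm. A picture is of the moment at which its call begins.
- bot.hand_in(): hands the job in; it is judged then, once.
Trained networks look in a picture, given as the dict that the camera call returned (one of the last four; its "shot" number tells which), for a name from the list of things; names that differ only in an ending like _2 or _b are one class to them, and where a whole thing is asked for, a point or a joint stands for the part that bears it (a point fixed in the world has none). Each returns a list of dicts, best first, with "confidence" (0 to 1); they miss things now and then, are a little off and sometimes report something else, mostly with a low value. They report only what shows in the picture. A call takes as long as a camera call.
- bot.masks_of(picture, query): "mask" (420x560 bool, what is visible of it).
- bot.landmark_of(picture, query): "xyz" ([x, y, z] in m, in world coordinates, good to about 4 mm: a listed point, or the origin of a listed thing).
The state is a dict: "t": time; "q": joint angles; "joint_vel": joint speeds; "joint_torque": joint torques, N m; "eef_pos": TCP position; "tool_rot": TCP orientation; "contact_force": force on the tool from outside, world axes, zero at the start; "torque": the same for the moment, N m; "gripper_width": opening from 0.0 (shut) to 1.0 (fully open); "grasp_force": force on a finger pad.
Only numpy, scipy, OpenCV 4.12 (cv2) and the standard library are available. Lean on these libraries where they do the work, as an engineer would, in place of code of your own. Each camera call takes 0.05 s, during which the arm holds its last target. There are 200 camera calls.

## Task

The four storage canisters have been washed and dried and stand open, with their lids lying in front of them. Put each lid back on the canister it belongs to, lowering it (not dropping it) until it sits fully home, flat on the rim. Leave the canisters, the jar and the tin standing where they are.

Things in the scene. Friction and masses are not known exactly. Their poses are not given: they have to be found in the camera images.
- canister_cream: Small round cream-white canister, open at the top, 84 mm across, rim 75 mm above its foot, inner width 70 mm, wall 5 mm. Empty, loose, 700 g. Origin at the centre of its underside, z up. Its own lid, when seated, has its origin 67 mm above this origin.
- lid_dark: The smallest lid: round, dark reddish brown wood, 84 mm across; it belongs to the small cream canister. Lies right way up, 80 g; origin: centre of its underside. A plug 8 mm deep and 66 mm wide (55 mm at its foot), a flange that rests on the rim, top face 21 mm up, and a central round knob 20 mm thick, 17 mm proud, its top 38 mm up: take the lid by this knob.
- canister_red: Square red canister with rounded corners, open at the top, 92 mm wide, rim 95 mm above its foot, inner width 85 mm, wall 3 mm. Its x and y axes run square to its sides. Empty, loose, 500 g. Origin at the centre of its underside, z up. Its own lid, when seated, has its origin 87 mm above this origin.
- lid_red: The red square lid with rounded corners, 94 mm wide; it belongs to the red square canister and drops in only square to it (within 0.1 rad, any quarter turn). x and y square to its sides. Lies right way up, 90 g; origin: centre of its underside. A plug 8 mm deep and 79 mm wide (69 mm at its foot), a flange that rests on the rim, top face 25 mm up, and a central round knob 20 mm thick, 13 mm proud, its top 38 mm up: take the lid by this knob.
- canister_grey: Round light grey canister of middle height, open at the top, 100 mm across, rim 120 mm above its foot, inner width 94 mm, wall 3 mm. Empty, loose, 600 g. Origin at the centre of its underside, z up. Its own lid, when seated, has its origin 112 mm above this origin.
- lid_light: Round lid of light orange-brown wood, 99 mm across; it belongs to the light grey canister of middle height. Lies right way up, 100 g; origin: centre of its underside. A plug 8 mm deep and 88 mm wide (77 mm at its foot), a flange that rests on the rim, top face 21 mm up, and a central round knob 20 mm thick, 17 mm proud, its top 38 mm up: take the lid by this knob.
- canister_tall: The tallest canister, round, pale grey, open at the top, 110 mm across, rim 160 mm above its foot, inner width 100 mm, wall 4 mm. Empty, loose, 700 g. Origin at the centre of its underside, z up. Its own lid, when seated, has its origin 152 mm above this origin.
- lid_grey: The largest lid: round, pale grey with a small grey knob, 109 mm across; it belongs to the tall pale grey canister. Lies right way up, 120 g; origin: centre of its underside. A plug 8 mm deep and 95 mm wide (84 mm at its foot), a flange that rests on the rim, top face 25 mm up, and a central round knob 20 mm thick, 13 mm proud, its top 38 mm up: take the lid by this knob.
- coffee_jar: Bystander: closed glass jar with a yellow cap, 64 mm across, 109 mm tall, loose, standing in the row of canisters. Origin at the centre of its underside.
- food_tin: Bystander: closed food tin with a cream and green paper label and a bare metal top, 58 mm across, 72 mm tall, loose, standing at the end of the row of lids. Origin at the centre of its underside.

How it is judged:
At the end, for the whole second after the job is handed in: Each lid sits on its own canister: centred within 7 mm, height within 3 mm of fully home, level within 0.06 rad, the red one square within 0.2 rad; all released and at rest; canisters, jar and tin upright within 0.06 rad and within 50 mm of where they stood (horizontal distance between lid_dark and canister_cream below 0.007 m and z of lid_dark in the frame of canister_cream between 0.064 and 0.07 m and angle between each of lid_dark, canister_cream, lid_red, canister_red, lid_light, canister_grey, lid_grey, canister_tall, coffee_jar, food_tin's own z axis and vertical below 0.06 rad and distance of each of canister_cream, canister_red, canister_grey, canister_tall, coffee_jar, food_tin from where it was at the start of the episode below 0.05 m and linear speed of each of lid_dark, canister_cream, lid_red, canister_red, lid_light, canister_grey, lid_grey, canister_tall below 0.03 m/s and horizontal distance between lid_red and canister_red below 0.007 m and z of lid_red in the frame of canister_red between 0.084 and 0.09 m and (angle between the x axis of lid_red and the x axis of canister_red, either way round below 0.2 rad or angle between the x axis of lid_red and the y axis of canister_red, either way round below 0.2 rad) and horizontal distance between lid_light and canister_grey below 0.007 m and z of lid_light in the frame of canister_grey between 0.109 and 0.115 m and horizontal distance between lid_grey and canister_tall below 0.007 m and z of lid_grey in the frame of canister_tall between 0.149 and 0.155 m); the robot touches nothing.
It fails at once if lid_dark is dropped on its canister from more than about 20 mm (horizontal distance between lid_dark and canister_cream below 0.03 m and z of lid_dark in the frame of canister_cream between 0.068 and 0.097 m and linear speed of lid_dark above 0.6 m/s).
It fails at once if lid_red is dropped on its canister from more than about 20 mm (horizontal distance between lid_red and canister_red below 0.03 m and z of lid_red in the frame of canister_red between 0.088 and 0.117 m and linear speed of lid_red above 0.6 m/s).
It fails at once if lid_light is dropped on its canister from more than about 20 mm (horizontal distance between lid_light and canister_grey below 0.03 m and z of lid_light in the frame of canister_grey between 0.113 and 0.142 m and linear speed of lid_light above 0.6 m/s).
It fails at once if lid_grey is dropped on its canister from more than about 20 mm (horizontal distance between lid_grey and canister_tall below 0.03 m and z of lid_grey in the frame of canister_tall between 0.153 and 0.182 m and linear speed of lid_grey above 0.6 m/s).
It fails at once if a canister, the jar or the tin is knocked over (angle between any of canister_cream, canister_red, canister_grey, canister_tall, coffee_jar, food_tin's own z axis and vertical above 0.5 rad).
It also fails if it takes over 109 s, if anything falls off the work surface, if the arm or the gripper's body presses on something with over 40 N, if the wrist force passes 120 N, or if a joint passes its speed limit or range.

## Working session

There is one attempt and no reset: what is moved stays moved. The work goes in short steps, Python scripts to look and compute and a tool call to move; the robot and the scene stay as the last step left them, time stands still between calls to the robot, and variables do not carry over. Pictures are saved under pics/ and viewed, at most 14 in all, crops included, and the job is handed in when it is done.

Besides the shell and the picture viewer there is one more tool, called after ">>>" as name(argument=value, ...) on one line, values as JSON. send_rows: Moves the arm, as the interface text tells. Its arguments: {"type":"object","properties":{"deltas":{"type":"string"},"claw":{"type":"number"},"force":{"type":"number"}},"required":["deltas"]}

```bash
mkdir -p pics; ls; cat > h.py <<'E'
from station import bot
import numpy as np, cv2
def pts(p,m):
    r,c=np.nonzero(m&(p["depth"]>0)); d=p["depth"][r,c]
    P=np.stack([(c-p["cx"])/p["fx"]*d,-(r-p["cy"])/p["fy"]*d,-d,np.ones_like(d)])
    return (np.linalg.inv(p["camera_from_world"])@P)[:3].T
N=["canister_cream","canister_red","canister_grey","canister_tall","lid_dark","lid_red","lid_light","lid_grey","coffee_jar","food_tin"]
E
python3 - <<'E'
from h import *
o=bot.get_obs(); print(o["t"],o["eef_pos"],o["tool_rot"],o["gripper_width"])
for cam in ["top","scene"]:
    p=bot.read_camera(cam); cv2.imwrite(f"pics/{cam}0.png",p["img"][...,::-1])
    print(cam,np.linalg.inv(p["camera_from_world"])[:3].round(2).tolist())
    for n in N:
        l=bot.landmark_of(p,n)[:2]; m=bot.masks_of(p,n)[:1]
        s=n+" "+str([(np.round(a["xyz"],3).tolist(),round(a["confidence"],2)) for a in l])
        if m:
            mm=m[0]["mask"]; P=pts(p,mm)
            if len(P)>20:
                z=np.percentile(P[:,2],98); T=P[P[:,2]>z-0.006]
                (cx,cy),(w,h),a=cv2.minAreaRect(T[:,:2].astype(np.float32))
                s+=f" | conf {m[0]['confidence']:.2f} top z {z:.3f} rect {cx:.3f} {cy:.3f} {w:.3f} {h:.3f} {a:.1f}"
        print(s)
print(bot.get_obs()["t"])
E
```

```text
pics
0.0 [ 0.16865711 -0.6530035   0.23832745] [-8.96103005e-04  9.92022527e-01  1.26057410e-01 -1.81986289e-04] 1.0024997917421283
top [[0.03, 0.99, -0.16, 0.25], [-1.0, 0.03, 0.01, -0.15], [0.02, 0.16, 0.99, 1.44]]
canister_cream [([0.535, -0.131, -0.002], 0.61), ([0.612, 0.142, -0.002], 0.49)] | conf 0.71 top z 0.079 rect 0.537 -0.133 0.081 0.079 1.5
canister_red [([0.574, 0.01, 0.002], 0.71)] | conf 0.83 top z 0.095 rect 0.577 0.010 0.092 0.092 64.0
canister_grey [([0.465, -0.416, -0.0], 0.57)] | conf 0.83 top z 0.116 rect 0.463 -0.414 0.096 0.099 73.6
canister_tall [([0.613, 0.142, -0.004], 0.86)] | conf 0.65 top z 0.159 rect 0.616 0.141 0.109 0.109 21.1
lid_dark [([0.4, -0.193, 0.003], 0.77)] | conf 0.74 top z 0.036 rect 0.402 -0.196 0.016 0.019 45.2
lid_red [([0.434, -0.055, 0.001], 0.71), ([0.573, 0.013, 0.002], 0.39)] | conf 0.71 top z 0.035 rect 0.434 -0.060 0.063 0.065 15.7
lid_light [([0.363, -0.327, 0.002], 0.74), ([0.434, -0.057, -0.001], 0.49)] | conf 0.65 top z 0.033 rect 0.358 -0.325 0.054 0.067 59.5
lid_grey [([0.473, 0.098, -0.0], 0.93)] | conf 0.86 top z 0.033 rec
[... 715 characters left out ...]
 conf 0.97 top z 0.159 rect 0.612 0.144 0.107 0.115 57.5
lid_dark [([0.403, -0.199, 0.002], 0.62)]
lid_red [([0.439, -0.059, -0.004], 0.79)] | conf 0.69 top z 0.035 rect 0.430 -0.046 0.026 0.046 43.5
lid_light [([0.359, -0.327, 0.001], 0.8), ([0.535, -0.133, 0.001], 0.46)] | conf 0.83 top z 0.035 rect 0.357 -0.324 0.019 0.015 10.0
lid_grey [([0.473, 0.091, 0.0], 0.71), ([0.358, -0.326, -0.003], 0.51)] | conf 0.72 top z 0.033 rect 0.462 0.098 0.072 0.078 80.4
coffee_jar [([0.491, -0.277, -0.002], 0.89)] | conf 0.83 top z 0.111 rect 0.490 -0.272 0.057 0.059 14.3
food_tin [([0.346, -0.487, -0.0], 0.53), ([0.61, 0.14, -0.002], 0.27)] | conf 0.50 top z 0.073 rect 0.203 -0.243 0.023 0.594 33.8
2.1
```

View pics/top0.png

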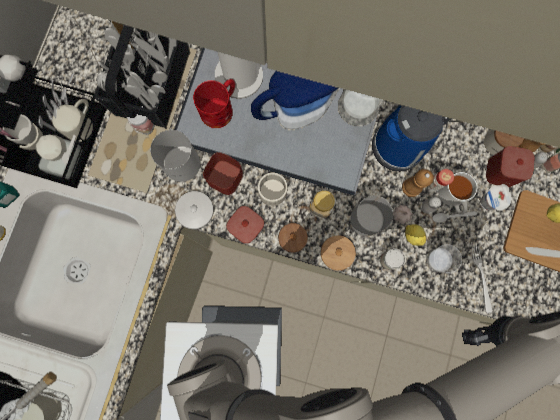

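View pics/scene0.png

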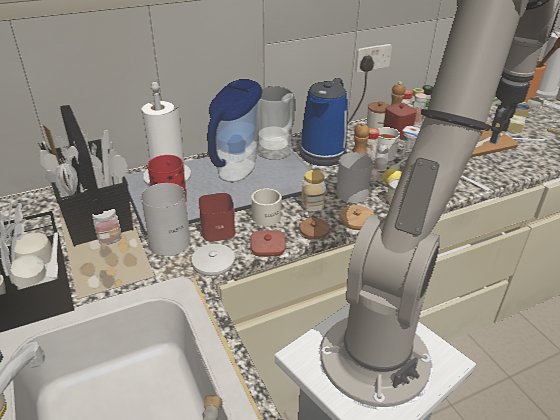

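```bash
cat >> h.py <<'E'
def circ(T,r):
    from scipy.optimize import least_squares
    T=T[:,:2]; h=cv2.convexHull(T.astype(np.float32))[:,0]
    f=least_squares(lambda c:np.hypot(*(h-c).T)-r,h.mean(0),loss="soft_l1",f_scale=0.002)
    return f.x.round(4),np.sqrt(np.mean(f.fun**2)).round(4)
E
python3 - <<'E'
from h import *
p=bot.read_camera("top")
R=dict(canister_cream=(.042,.070,.085),canister_grey=(.05,.115,.13),canister_tall=(.055,.155,.17),lid_dark=(.042,.012,.030),lid_light=(.0495,.012,.03),lid_grey=(.0545,.016,.034),coffee_jar=(.032,.1,.12),food_tin=(.029,.065,.08))
for n in N:
    m=bot.masks_of(p,n)
    if not m: continue
    mm=cv2.erode(m[0]["mask"].astype(np.uint8),np.ones((1,1)))>0
    P=pts(p,mm)
    if n in R:
        r,a,b=R[n]; T=P[(P[:,2]>a)&(P[:,2]<b)]; print(n,len(T),circ(T,r))
        if "lid" in n:
            K=P[P[:,2]>(0.029 if n!="lid_grey" else 0.031)]; print("  knob",len(K),K.mean(0).round(4), np.median(K,0).round(4))
    else:
        a,b=(.088,.105) if "can" in n else (.017,.033)
        T=P[(P[:,2]>a)&(P[:,2]<b)]; print(n,len(T),cv2.minAreaRect(T[:,:2].astype(np.float32)))
        K=P[P[:,2]>.033]; print(K.mean(0))
print(bot.get_obs()["t"])
E
```

```text
canister_cream 132 (array([ 0.5374, -0.1338]), np.float64(0.0017))
canister_red 67 ((0.5776733160018921, 0.009803447872400284), (0.09250245243310928, 0.09294930845499039), 64.54215240478516)
[0.58157856 0.01197432 0.06577084]
canister_grey 56 (array([ 0.4628, -0.415 ]), np.float64(0.0005))
canister_tall 78 (array([0.6154, 0.1414]), np.float64(0.0006))
lid_dark 625 (array([ 0.4016, -0.1959]), np.float64(0.0005))
  knob 37 [ 0.4022 -0.1964  0.0343] [ 0.4025 -0.1966  0.0339]
lid_red 848 ((0.4362008571624756, -0.05610102415084839), (0.09216877818107605, 0.09338074177503586), 53.324012756347656)
[ 0.43542333 -0.0548291   0.03629327]
lid_light 902 (array([ 0.3616, -0.3278]), np.float64(0.0007))
  knob 31 [ 0.3618 -0.3284  0.0342] [ 0.3629 -0.3291  0.0347]
lid_grey 1028 (array([0.4753, 0.095 ]), np.float64(0.0008))
  knob 35 [0.4741 0.0949 0.0347] [0.4737 0.0946 0.0344]
coffee_jar 343 (array([ 0.498 , -0.2787]), np.float64(0.0035))
food_tin 292 (array([ 0.3455, -0.4803]), np.float64(0.0014))
2.65
```

>>> send_rows(deltas="0.134 -0.133 0.04 7.2; 0.268 -0.266 0.09 14.5; 0.268 -0.266 0.09 14.5; 0.268 -0.266 0.09 14.5; 0.268 -0.266 0.09 14.5", claw=0.55)

```text
t: 3.15
eef_pos: [0.294, -0.4428, 0.1817]
tool_rot: [0.0, 1.0, -0.0, 0.0]
contact_force: [0.8, 0.1, 0.4]
gripper_width: 0.549
grasp_force: 0.0
```

```bash
python3 -c "
from station import bot
print(bot.tips_ahead); o=bot.get_obs(); print(o['q'].round(2) if hasattr(o['q'],'round') else o['q'])"
```

```text
0.008
[ 0.87  0.31 -0.01  1.96  0.    0.88 -0.71]
```

>>> send_rows(deltas="0.034 -0.058 0.03 0; 0.068 -0.115 0.06 0; 0.068 -0.115 0.082 0; 0.068 -0.115 0.082 0")

```text
t: 3.55
eef_pos: [0.3622, -0.3239, 0.0972]
tool_rot: [-0.002, 1.0, 0.003, -0.001]
contact_force: [-0.6, -0.3, 0.4]
gripper_width: 0.55
grasp_force: 0.0
```

>>> send_rows(deltas="0 0.004 0.04 0; 0 0.004 0.063 0; 0 0.004 0.063 0; 0 0.004 0.063 0")

```text
t: 3.95
eef_pos: [0.3611, -0.3341, 0.0373]
tool_rot: [0.0, 1.0, -0.001, -0.0]
contact_force: [-0.7, 1.1, 1.1]
gripper_width: 0.546
grasp_force: 0.0
```

>>> send_rows(deltas="0 0 0 0; 0 0 0 0; 0 0 0 0; 0 0 0 0; 0 0 0 0", claw=0.1, force=40)

```text
t: 4.45
eef_pos: [0.362, -0.3342, 0.0384]
tool_rot: [0.001, 1.0, -0.0, 0.001]
contact_force: [-0.8, 1.2, 7.3]
gripper_width: 0.183
grasp_force: 38.9
```

>>> send_rows(deltas="0 0 -0.03 0; 0 0 -0.08 0; 0 0 -0.08 0; 0 0 -0.08 0; 0 0 -0.08 0")

```text
t: 4.95
eef_pos: [0.3606, -0.3331, 0.1164]
tool_rot: [-0.0, 1.0, -0.0, -0.0]
contact_force: [-0.5, 0.5, -0.7]
gripper_width: 0.18
grasp_force: 39.1
```

```bash
cat >> h.py <<'E'
def look(n,name,crop=None):
    for cam in ["scene","top"]:
        p=bot.read_camera(cam); im=p["img"][...,::-1]
        if cam=="scene":
            cv2.imwrite(name,cv2.resize(im[130:340,150:430],None,fx=2.5,fy=2.5,interpolation=3))
        m=bot.masks_of(p,n)
        print(cam,[(np.round(a["xyz"],3).tolist(),round(a["confidence"],2)) for a in bot.landmark_of(p,n)[:2]])
        if m:
            P=pts(p,m[0]["mask"]); print(len(P),np.median(P,0).round(3),np.percentile(P[:,2],[5,95]).round(3))
    o=bot.get_obs(); print(o["t"],np.round(o["eef_pos"],4),o["gripper_width"],o["contact_force"])
E
python3 -c "
from h import *
look('lid_light','pics/l1.png')"
```

```text
scene [([0.355, -0.334, 0.076], 0.94)]
601 [ 0.344 -0.314  0.097] [0.084 0.101]
top [([0.36, -0.33, 0.076], 0.5)]
81 [ 0.388 -0.299  0.096] [0.001 0.2  ]
5.25 [ 0.3608 -0.3332  0.1161] 0.18358409925956265 [-0.39120641  0.26141897 -1.08985838]
```

View pics/l1.png

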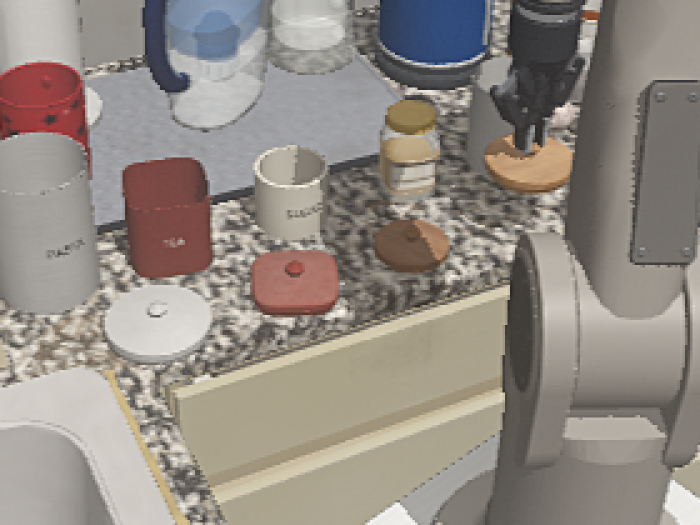

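>>> send_rows(deltas="0 0 -0.045 0; 0.02 0.016 -0.085 0; 0.06 0.048 -0.085 0; 0.102 0.082 -0.085 0; 0.102 0.082 -0.085 0")

```text
t: 5.75
eef_pos: [0.4673, -0.4182, 0.2014]
tool_rot: [0.001, 1.0, 0.0, 0.001]
contact_force: [-1.2, 0.6, -1.4]
gripper_width: 0.177
grasp_force: 39.3
```

>>> send_rows(deltas="0 0 0 0; 0 0 0 0")

```text
t: 5.95
eef_pos: [0.462, -0.4147, 0.2009]
tool_rot: [-0.001, 1.0, -0.0, -0.001]
contact_force: [-0.2, 0.2, -2.3]
gripper_width: 0.179
grasp_force: 39.3
```

```bash
python3 -c "
from h import *
look('lid_light','pics/l2.png')
look('canister_grey','pics/l2.png')"
```

```text
scene [([0.459, -0.413, 0.163], 0.66)]
553 [ 0.447 -0.399  0.182] [0.168 0.189]
top [([0.465, -0.411, 0.165], 0.7)]
122 [ 0.462 -0.375  0.183] [0.174 0.19 ]
6.25 [ 0.4627 -0.4152  0.2022] 0.18115853418192024 [0.47366275 0.32679173 0.19018401]
scene [([0.462, -0.413, -0.005], 0.75)]
top [([0.466, -0.419, -0.004], 0.77), ([0.401, -0.193, -0.001], 0.16)]
218 [ 0.459 -0.37   0.05 ] [-0.     0.178]
6.55 [ 0.4631 -0.4155  0.2019] 0.18071513538049994 [-0.03270016 -0.13147659 -1.74571419]
```

>>> send_rows(deltas="0 0 0.025 0; 0 0 0.038 0; 0 0 0.044 0; 0 0 0.049 0; 0 0 0.049 0")

```text
t: 7.05
eef_pos: [0.4631, -0.4154, 0.1525]
tool_rot: [-0.0, 1.0, -0.0, -0.0]
contact_force: [-0.3, 0.8, -1.0]
gripper_width: 0.18
grasp_force: 39.3
```

>>> send_rows(deltas="0 0 0.002 0; 0 0 0.003 0; 0 0 0.003 0")

```text
t: 7.35
eef_pos: [0.4635, -0.4158, 0.1505]
tool_rot: [0.0, 1.0, -0.0, 0.0]
contact_force: [-0.5, 0.1, 0.8]
gripper_width: 0.184
grasp_force: 39.5
```

>>> send_rows(deltas="0 0 0.001 0; 0 0 0.001 0")

```text
t: 7.55
eef_pos: [0.4636, -0.4158, 0.1503]
tool_rot: [0.0, 1.0, -0.0, 0.001]
contact_force: [-1.1, 0.7, 7.5]
gripper_width: 0.184
grasp_force: 40.6
```

>>> send_rows(deltas="0 0 0 0; 0 0 0 0; 0 0 0 0; 0 0 -0.03 0; 0 0 -0.08 0", claw=0.55)

```text
t: 8.05
eef_pos: [0.4612, -0.4139, 0.226]
tool_rot: [-0.002, 1.0, -0.0, -0.003]
contact_force: [1.1, -0.2, 0.4]
gripper_width: 0.551
grasp_force: 0.0
```

>>> send_rows(deltas="-0.015 -0.05 0 0; -0.03 -0.1 0 0; -0.045 -0.15 0.01 0; -0.061 -0.2 0.02 0; -0.061 -0.220 0.05 0")

```text
t: 8.55
eef_pos: [0.4024, -0.1933, 0.1805]
tool_rot: [0.001, 1.0, 0.001, 0.002]
contact_force: [2.6, -1.0, -0.7]
gripper_width: 0.551
grasp_force: 0.0
```

>>> send_rows(deltas="0 0 0.04 0; 0 0 0.07 0; 0 0 0.07 0; 0 0 0.07 0")

```text
t: 8.95
eef_pos: [0.4023, -0.1956, 0.1092]
tool_rot: [-0.0, 1.0, -0.0, -0.0]
contact_force: [0.2, -0.1, -0.5]
gripper_width: 0.55
grasp_force: 0.0
```

```bash
python3 -c "
from h import *
look('lid_dark','pics/l3.png')
look('lid_light','pics/l3.png')"
```

```text
scene [([0.404, -0.198, 0.0], 0.76)]
521 [ 0.391 -0.187  0.02 ] [0.011 0.031]
top [([0.492, -0.28, 0.006], 0.21)]
9.25 [ 0.403  -0.1959  0.1099] 0.5493197124456098 [ 1.07139938 -0.42175165  0.04441   ]
scene [([0.458, -0.414, 0.114], 0.76)]
534 [ 0.452 -0.404  0.132] [0.125 0.138]
top [([0.466, -0.412, 0.113], 0.83)]
1144 [ 0.461 -0.414  0.132] [0.123 0.138]
9.55 [ 0.4023 -0.1955  0.109 ] 0.5507114992694825 [ 0.46041539  0.40176653 -0.29304502]
```

View pics/l3.png

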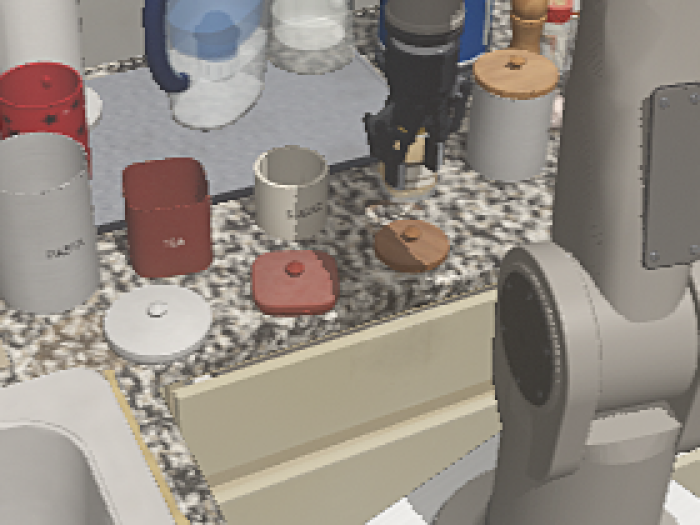

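The light lid sits flat on the grey canister (crop about 515,75). The gripper is above the dark lid (410,245).

>>> send_rows(deltas="0 0 0.045 0; 0 0 0.065 0; 0 0 0.073 0; 0 0 0.073 0; 0 0 0.073 0")

```text
t: 10.05
eef_pos: [0.4028, -0.1956, 0.0365]
tool_rot: [0.0, 1.0, -0.0, 0.0]
contact_force: [0.6, 0.4, -0.1]
gripper_width: 0.551
grasp_force: 0.0
```

>>> send_rows(deltas="0 0 0 0; 0 0 0 0; 0 0 0 0; 0 0 0 0; 0 0 0 0", claw=0.1)

```text
t: 10.55
eef_pos: [0.403, -0.1958, 0.0369]
tool_rot: [0.0, 1.0, -0.0, 0.001]
contact_force: [-0.5, 1.1, 6.6]
gripper_width: 0.185
grasp_force: 38.9
```

>>> send_rows(deltas="0 0 -0.03 0; 0 0 -0.08 0; 0 0 -0.12 0; 0 0 -0.12 0; 0 0 -0.12 0")

```text
t: 11.05
eef_pos: [0.4027, -0.1958, 0.157]
tool_rot: [0.001, 1.0, -0.0, 0.001]
contact_force: [-0.4, 0.1, -0.9]
gripper_width: 0.185
grasp_force: 39.4
```

>>> send_rows(deltas="0.04 -0.018 0 0; 0.08 -0.037 0 0; 0.12 -0.055 0 0; 0.134 -0.062 0 0; 0.134 -0.062 0 0")

```text
t: 11.55
eef_pos: [0.5372, -0.1313, 0.1541]
tool_rot: [-0.001, 1.0, 0.002, -0.001]
contact_force: [0.2, -0.9, -0.6]
gripper_width: 0.185
grasp_force: 39.4
```

>>> send_rows(deltas="0 0 0.01 0; 0 0 0.02 0; 0 0 0.02 0")

```text
t: 11.85
eef_pos: [0.5334, -0.1344, 0.1336]
tool_rot: [-0.0, 1.0, -0.001, -0.002]
contact_force: [-0.1, -0.4, 0.6]
gripper_width: 0.182
grasp_force: 39.4
```

```bash
python3 -c "
from h import *
look('lid_dark','pics/l4.png')
look('canister_cream','pics/l4.png')"
```

```text
scene [([0.533, -0.137, 0.096], 0.76)]
447 [ 0.516 -0.122  0.117] [0.106 0.122]
top [([0.494, -0.277, 0.008], 0.69)]
12.15 [ 0.5364 -0.1338  0.1363] 0.18565219893874513 [ 0.29976418 -0.48146276 -0.27926273]
scene [([0.535, -0.132, -0.001], 0.71)]
859 [ 0.513 -0.115  0.045] [0.007 0.076]
top []
12.45 [ 0.5364 -0.1335  0.136 ] 0.1857051435963376 [ 0.53793848 -0.17373173 -0.81746815]
```

View pics/l4.png

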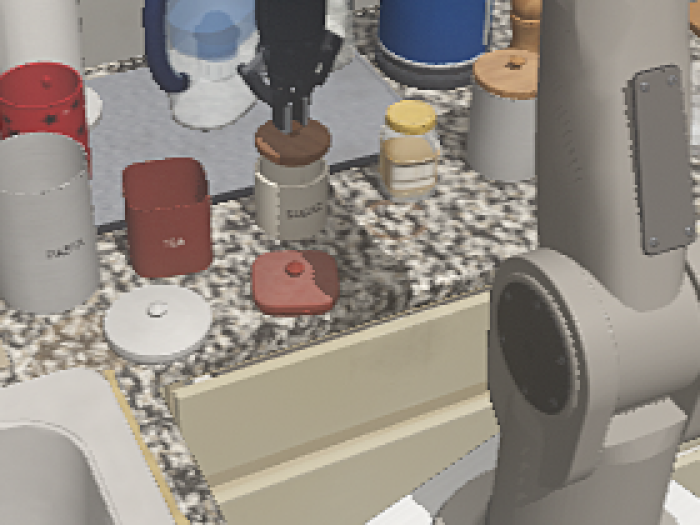

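The dark lid hangs level over the cream canister (crop about 290,145) and looks centred. Next I lower it.

>>> send_rows(deltas="0.001 0 0.01 0; 0.001 0 0.02 0; 0.001 0 0.026 0; 0.001 0 0.030 0; 0.001 0 0.032 0")

```text
t: 12.95
eef_pos: [0.5372, -0.1334, 0.1037]
tool_rot: [-0.0, 1.0, -0.0, -0.0]
contact_force: [-3.4, 0.6, 14.7]
gripper_width: 0.182
grasp_force: 40.8
```

>>> send_rows(deltas="0 0 0.001 0; 0 0 0.001 0")

```text
t: 13.15
eef_pos: [0.5372, -0.1334, 0.1038]
tool_rot: [0.0, 1.0, -0.0, -0.0]
contact_force: [-3.2, 1.0, 10.0]
gripper_width: 0.18
grasp_force: 40.3
```

>>> send_rows(deltas="0 0 0 0; 0 0 0 0; 0 0 0 0; 0 0 -0.03 0; 0 0 -0.07 0", claw=0.55)

```text
t: 13.65
eef_pos: [0.5356, -0.1332, 0.1716]
tool_rot: [-0.001, 1.0, -0.0, -0.002]
contact_force: [1.0, 0.5, -0.3]
gripper_width: 0.548
grasp_force: 0.0
```

>>> send_rows(deltas="-0.03 -0.023 0 0; -0.06 -0.046 0 0; -0.1 -0.077 0.02 0; -0.1 -0.077 0.06 0; -0.1 -0.077 0.07 0")

```text
t: 14.15
eef_pos: [0.4342, -0.0557, 0.1006]
tool_rot: [-0.0, 1.0, 0.001, -0.002]
contact_force: [-0.5, 0.7, 0.3]
gripper_width: 0.552
grasp_force: 0.0
```

```bash
python3 -c "
from h import *
look('lid_red','pics/l5.png')
look('lid_dark','pics/l5.png')"
```

```text
scene [([0.434, -0.058, -0.001], 0.9), ([0.575, 0.012, -0.001], 0.62)]
844 [ 0.423 -0.047  0.022] [0.008 0.028]
top [([0.436, -0.056, 0.002], 0.66)]
92 [ 0.428 -0.095  0.02 ] [0.014 0.026]
14.45 [ 0.439 -0.057  0.104] 0.5538850262340548 [ 0.43644865 -0.20610493  0.1211955 ]
scene [([0.54, -0.136, 0.069], 0.61), ([0.577, 0.012, 0.0], 0.25)]
53 [ 0.501 -0.112  0.086] [0.076 0.09 ]
top [([0.435, -0.056, 0.002], 0.24)]
717 [ 0.533 -0.134  0.087] [0.081 0.096]
14.75 [ 0.4376 -0.0566  0.1032] 0.5499309902207746 [ 0.60339764  0.22361846 -0.57025809]
```

>>> send_rows(deltas="-0.0015 0 0.04 0; -0.0015 0 0.06 0; -0.0015 0 0.066 0; -0.0015 0 0.066 0; -0.0015 0 0.066 0")

```text
t: 15.25
eef_pos: [0.4365, -0.0565, 0.0376]
tool_rot: [0.0, 1.0, -0.0, 0.001]
contact_force: [-0.0, 0.9, -0.9]
gripper_width: 0.551
grasp_force: 0.0
```

>>> send_rows(deltas="0 0 0 0; 0 0 0 0; 0 0 0 0; 0 0 0 0; 0 0 0 0", claw=0.1)

```text
t: 15.75
eef_pos: [0.4365, -0.0566, 0.0379]
tool_rot: [0.0, 1.0, -0.0, 0.001]
contact_force: [-1.8, 0.7, 7.1]
gripper_width: 0.187
grasp_force: 38.9
```

>>> send_rows(deltas="0 0 -0.03 0; 0 0 -0.08 0; 0 0 -0.13 0; 0 0 -0.13 0; 0 0 -0.13 0")

```text
t: 16.25
eef_pos: [0.4365, -0.0567, 0.1683]
tool_rot: [0.0, 1.0, -0.0, 0.002]
contact_force: [-0.8, -0.1, -1.9]
gripper_width: 0.187
grasp_force: 39.3
```

>>> send_rows(deltas="0.04 -0.019 0 -4; 0.08 -0.038 0 -8; 0.12 -0.057 0 -11.2; 0.1405 -0.067 0 -11.2; 0.1405 -0.067 0 -11.2")

```text
t: 16.75
eef_pos: [0.5777, 0.013, 0.1647]
tool_rot: [-0.001, 0.995, 0.099, -0.001]
contact_force: [-0.1, -0.7, -0.8]
gripper_width: 0.186
grasp_force: 39.3
```

>>> send_rows(deltas="0 0 0.01 0; 0 0 0.015 0; 0 0 0.015 0; 0 0 0.015 0")

```text
t: 17.15
eef_pos: [0.5754, 0.0098, 0.1515]
tool_rot: [0.0, 0.995, 0.097, -0.001]
contact_force: [-0.6, -1.1, -1.7]
gripper_width: 0.182
grasp_force: 39.3
```

```bash
python3 -c "
from h import *
look('lid_red','pics/l6.png')
look('canister_red','pics/l6.png')
p=bot.read_camera('scene')
for n,a,b in [('lid_red',.125,.145),('canister_red',.085,.1)]:
    for m in bot.masks_of(p,n)[:1]:
        P=pts(p,m['mask']); T=P[(P[:,2]>a)&(P[:,2]<b)]; print(n,len(T),cv2.minAreaRect(T[:,:2].astype(np.float32)))
print(bot.get_obs()['tool_rot'])
"
```

```text
scene [([0.577, 0.007, 0.109], 0.96)]
711 [0.554 0.023 0.135] [0.116 0.14 ]
top [([0.573, 0.008, 0.12], 0.61)]
17.45 [0.5764 0.0104 0.1522] 0.18245677929427015 [ 0.29011868 -1.49533194  0.55263266]
scene [([0.576, 0.011, 0.002], 0.86)]
1153 [0.54  0.027 0.048] [0.009 0.091]
top [([0.575, 0.013, 0.002], 0.61)]
728 [ 0.535 -0.133  0.087] [0.081 0.097]
17.75 [0.5763 0.0105 0.1519] 0.18885397128429215 [ 0.00446751 -0.45947149 -0.8427211 ]
lid_red 581 ((0.5677212476730347, 0.013659335672855377), (0.09147659689188004, 0.09064041823148727), 67.26719665527344)
canister_red 121 ((0.5516653060913086, 0.025492697954177856), (0.09332170337438583, 0.05262114107608795), 57.040008544921875)
[1.23067330e-05 9.95239031e-01 9.74642079e-02 1.93815416e-06]
```

View pics/l6.png

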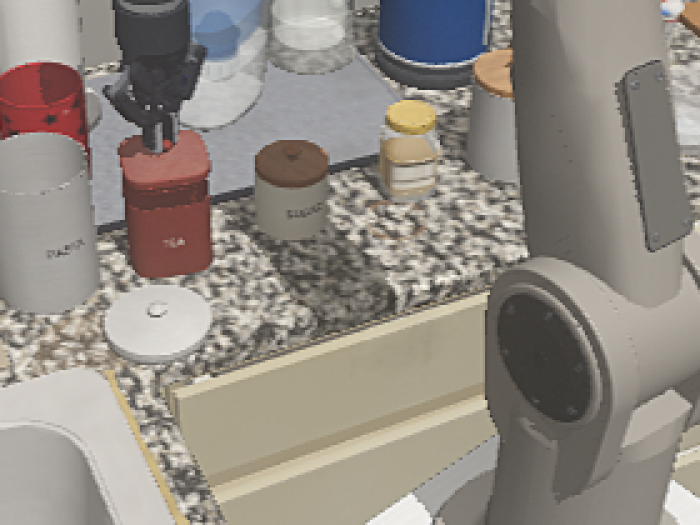

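The dark lid is home on the cream canister (290,165). The red lid sits square above the red canister (165,160), so I lower it now.

>>> send_rows(deltas="0.0005 0 0.01 0; 0.0005 0 0.017 0; 0.0005 0 0.022 0; 0.0005 0 0.026 0; 0.0005 0 0.028 0")

```text
t: 18.4
eef_pos: [0.5766, 0.0105, 0.1247]
tool_rot: [0.0, 0.995, 0.097, -0.001]
contact_force: [-9.3, -0.6, 24.1]
gripper_width: 0.188
grasp_force: 41.7
```

>>> send_rows(deltas="0 0 0.001 0; 0 0 0.001 0")

```text
t: 18.6
eef_pos: [0.5766, 0.0105, 0.1248]
tool_rot: [0.0, 0.995, 0.097, -0.0]
contact_force: [-8.4, -0.9, 17.8]
gripper_width: 0.185
grasp_force: 41.2
```

>>> send_rows(deltas="0 0 0 0; 0 0 0 0; 0 0 0 0; 0 0 -0.03 0; 0 0 -0.08 0", claw=0.55)

```text
t: 19.1
eef_pos: [0.5743, 0.0103, 0.2002]
tool_rot: [-0.0, 0.995, 0.098, -0.004]
contact_force: [0.9, -0.3, 0.8]
gripper_width: 0.55
grasp_force: 0.0
```

>>> send_rows(deltas="-0.025 -0.031 0 4; -0.05 -0.062 0 8; -0.083 -0.1026 0.02 11.2; -0.083 -0.1026 0.065 11.2; -0.083 -0.1026 0.1 11.2")

```text
t: 19.6
eef_pos: [0.474, 0.0965, 0.1018]
tool_rot: [-0.0, 1.0, 0.001, 0.0]
contact_force: [0.3, -0.8, -0.9]
gripper_width: 0.548
grasp_force: 0.0
```

```bash
python3 -c "
from h import *
look('lid_grey','pics/l7.png')
look('lid_red','pics/l7.png')"
```

```text
scene [([0.476, 0.093, -0.002], 0.92), ([0.493, -0.276, -0.001], 0.29)]
1133 [0.461 0.104 0.022] [0.006 0.027]
top [([0.476, 0.096, -0.001], 0.58)]
344 [0.464 0.064 0.022] [0.014 0.033]
19.9 [0.4771 0.0953 0.1045] 0.5505138395368225 [0.24203637 0.66394571 0.78384905]
scene [([0.578, 0.008, 0.087], 0.61)]
top []
1044 [0.574 0.009 0.109] [0.103 0.115]
20.2 [0.476  0.0951 0.1036] 0.5556031405491624 [ 0.23134474 -0.07319212 -0.57368849]
```

View pics/l7.png

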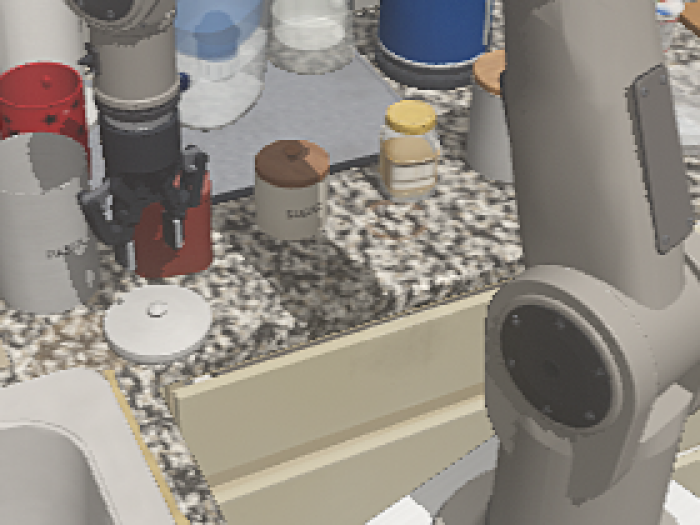

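The gripper is above the grey lid, whose knob shows at (157,310) in the crop. The TCP matches the lid centre within about 1 mm, and the red lid's median height fits seated.

>>> send_rows(deltas="-0.001 0 0.04 0; -0.001 0 0.06 0; -0.001 0 0.066 0; -0.001 0 0.066 0; -0.001 0 0.066 0")

```text
t: 20.7
eef_pos: [0.4752, 0.0954, 0.0377]
tool_rot: [-0.0, 1.0, -0.0, 0.001]
contact_force: [0.7, 0.4, 0.2]
gripper_width: 0.55
grasp_force: 0.0
```

>>> send_rows(deltas="0 0 0 0; 0 0 0 0; 0 0 0 0; 0 0 0 0; 0 0 0 0", claw=0.1)

```text
t: 21.2
eef_pos: [0.4752, 0.0953, 0.0379]
tool_rot: [-0.0, 1.0, -0.0, 0.001]
contact_force: [-0.9, -0.1, 7.2]
gripper_width: 0.184
grasp_force: 38.9
```

>>> send_rows(deltas="0 0 -0.04 0; 0 0 -0.09 0; 0 0 -0.14 0; 0 0 -0.19 0; 0 0 -0.19 0")

```text
t: 21.7
eef_pos: [0.4783, 0.0964, 0.2339]
tool_rot: [-0.001, 1.0, -0.0, 0.006]
contact_force: [0.4, -0.0, -1.3]
gripper_width: 0.184
grasp_force: 39.3
```

>>> send_rows(deltas="0.04 -0.013 0 0; 0.08 -0.026 0 0; 0.12 -0.04 0 0; 0.140 -0.046 0 0; 0.140 -0.046 0 0")

```text
t: 22.2
eef_pos: [0.6162, 0.142, 0.2255]
tool_rot: [-0.0, 1.0, -0.0, -0.0]
contact_force: [-1.3, -0.1, -1.0]
gripper_width: 0.188
grasp_force: 39.3
```

>>> send_rows(deltas="0 0 0.005 0; 0 0 0.01 0; 0 0 0.01 0; 0 0 0.01 0")

```text
t: 22.6
eef_pos: [0.6138, 0.1407, 0.2167]
tool_rot: [0.0, 1.0, -0.0, -0.0]
contact_force: [-0.8, 0.0, -1.8]
gripper_width: 0.182
grasp_force: 39.3
```

```bash
python3 -c "
from h import *
look('lid_grey','pics/l8.png')
look('canister_tall','pics/l8.png')
"
```

```text
scene [([0.613, 0.141, 0.182], 0.57)]
972 [0.593 0.155 0.2  ] [0.181 0.205]
top [([0.612, 0.144, 0.178], 0.67)]
258 [0.605 0.102 0.2  ] [0.194 0.205]
22.9 [0.6145 0.1411 0.2171] 0.18157235149587775 [-0.2614824  -0.86107238 -1.04314878]
scene [([0.612, 0.142, -0.002], 0.73)]
2349 [0.57  0.162 0.095] [0.013 0.153]
top [([0.612, 0.143, -0.003], 0.6), ([0.342, -0.486, -0.002], 0.6)]
470 [0.591 0.097 0.076] [0.001 0.157]
23.2 [0.6145 0.1411 0.2169] 0.18465246167954483 [ 0.21719363  0.33988196 -1.36390173]
```

View pics/l8.png

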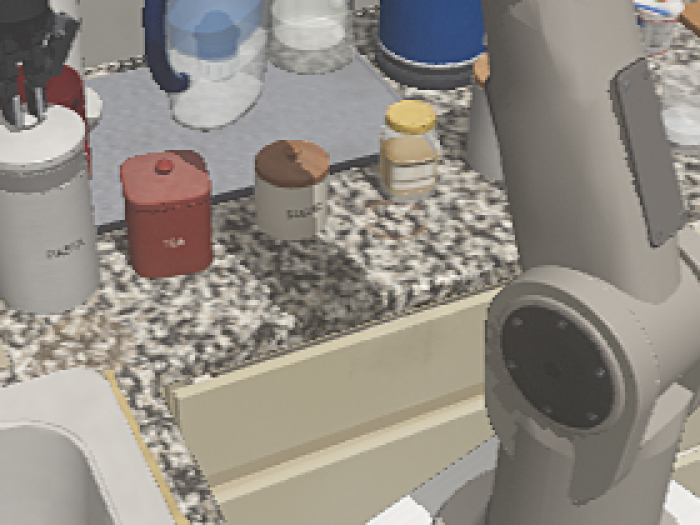

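The red lid is seated square (165,180). The grey lid hangs level over the tall canister (40,140). I lower it from 0.217 to 0.190.

>>> send_rows(deltas="0 0 0.01 0; 0 0 0.017 0; 0 0 0.022 0; 0 0 0.025 0; 0 0 0.027 0")

```text
t: 23.7
eef_pos: [0.6143, 0.1411, 0.1896]
tool_rot: [0.0, 1.0, -0.0, -0.0]
contact_force: [-2.7, -0.2, 7.6]
gripper_width: 0.184
grasp_force: 40.2
```

>>> send_rows(deltas="0 0 0.001 0; 0 0 0.001 0")

```text
t: 23.9
eef_pos: [0.6146, 0.1411, 0.1897]
tool_rot: [0.0, 1.0, -0.0, 0.0]
contact_force: [-2.6, -1.1, 4.4]
gripper_width: 0.182
grasp_force: 39.9
```

>>> send_rows(deltas="0 0 0 0; 0 0 0 0; 0 0 0 0; 0 0 -0.03 0; 0 0 -0.08 0", claw=0.55)

```text
t: 24.4
eef_pos: [0.6124, 0.1403, 0.266]
tool_rot: [0.001, 1.0, -0.0, -0.004]
contact_force: [2.1, 0.4, -0.7]
gripper_width: 0.549
grasp_force: 0.0
```

>>> send_rows(deltas="-0.04 0 -0.02 0; -0.08 0.03 -0.02 0; -0.12 0.06 -0.02 0; -0.15 0.1 -0.02 0; -0.15 0.1 -0.02 0")

```text
t: 24.9
eef_pos: [0.4609, 0.0357, 0.2886]
tool_rot: [0.002, 1.0, -0.004, -0.001]
contact_force: [0.4, -1.1, 0.4]
gripper_width: 0.549
grasp_force: 0.0
```

```bash
python3 -c "
from h import *
look('lid_grey','pics/l9.png')
p=bot.read_camera('scene')
for n in N: print(n,[np.round(a['xyz'],3).tolist() for a in bot.landmark_of(p,n)[:1]])
cv2.imwrite('pics/l9.png',cv2.resize(p['img'][130:340,130:410,::-1],None,fx=2.5,fy=2.5))
"
```

```text
scene [([0.613, 0.139, 0.151], 0.74)]
982 [0.598 0.15  0.174] [0.164 0.179]
top [([0.575, 0.015, -0.002], 0.41)]
110 [0.657 0.153 0.172] [0.167 0.176]
25.2 [0.4652 0.0423 0.2888] 0.5485251462197189 [0.91084137 0.02569512 0.15330916]
canister_cream [[0.537, -0.133, -0.0]]
canister_red [[0.576, 0.012, -0.003]]
canister_grey [[0.459, -0.415, -0.005]]
canister_tall [[0.612, 0.142, -0.004]]
lid_dark [[0.538, -0.136, 0.071]]
lid_red [[0.578, 0.009, 0.085]]
lid_light []
lid_grey [[0.612, 0.142, 0.155]]
coffee_jar [[0.494, -0.278, -0.003]]
food_tin []
```

View pics/l9.png

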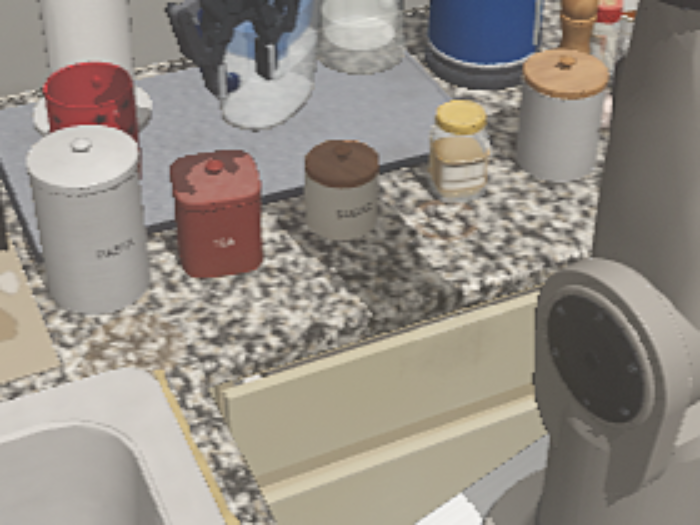

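All four lids sit flat: grey at (82,155), red at (215,180), dark at (342,165) and light at (565,72). The gripper is clear of everything.

```bash
python3 -c "
from station import bot
print(bot.hand_in())"
```

```text
the job is handed in; nothing more can be done
None
```

All four lids are back on their own canisters, and in the last picture they sit flat with the gripper clear; I handed the job in about 25 s into the 109 s limit, but the hand-in returned no verdict.

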